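# Set the recorder damper's dial and lock it

### The job

Turn the dough recorder's damper dial (the wide black one) until its index rib stands right at the nose of the set clip on the scale. Then, without losing the setting, screw the steel lock nut above it clockwise until it is firmly hand-tight (about 0.8 N m; 1.2 N m would spoil its thread), and let go. Leave the other things on the bench where they are.

Things in the scene. Friction and masses are not known exactly. Their poses are not given: they have to be found in the camera images.
- damper: The damper unit, fixed: a grey base plate (150 x 290 mm) with the valve chamber and, 125 mm to its own +y, an oil cylinder (92 mm wide, 108 mm high, piston rod up to 167 mm). Origin: on the bench, exactly under the vertical axis shared by dial and lock nut. The chamber's light metal flange (112 mm wide, top 98 mm high) has a mark every 10 degrees on its own +x half.
- dial_grip (a point): On the axis, 120 mm above the bench, inside the dial. The dial is a ribbed black round grip, 62 mm across (65 over its ribs), from 102 to 132 mm high, on a flat steel skirt 85 mm across (99 to 102 mm high). It turns about the vertical axis either way against a friction of 0.12 N m and stays where it is left. Its end stops lie 86 degrees either side of the damper's +x.
- dial_index (a point): The dial's index: the outer end of the only raised rib on its skirt (dark, 4 mm wide, running outwards, top 105 mm high), 43.5 mm from the axis. It turns with the dial.
- clip_tip (a point): The set clip: a small dark spring clip (12 mm wide, up to 102 mm high) pushed over the rim of the flange, fixed. This point is the tip of its nose (4 mm wide), which points at the axis, 43.5 mm from it. The dial is set when its index stands right in front of this nose: the two points then coincide seen from above. At the start the index is 25 to 95 degrees clockwise (seen from above) of the nose.
- nut_grip (a point): The lock nut: a plain steel hexagon on top of the dial, 36 mm across its flats (each flat 21 mm wide), from 137 to 156 mm high; the spindle end in it reaches 162 mm. This point is on the axis, 147 mm above the bench; its x axis is square to one pair of flats (the other pairs lie 60 degrees further). Taken by the flats it can be turned without slipping.
- nut_play (a joint): The nut's play on its thread (rad): about 0 when it was last turned clockwise, down to -0.15 when it was last turned anticlockwise, that is, loosened. The nut tightens clockwise seen from above. It starts slack, runs almost freely (0.02 to 0.06 N m) and bites after 0.3 to 1.45 rad, which is different each time and cannot be seen.
- washer_tab (a point): Outer end of the small brass tab (6 mm wide, 22 mm from the axis) of the spring washer under the nut. Once the nut bites, its torque climbs 8 N m per rad; from 0.45 N m up the tab is dragged clockwise too and the climb is 4 N m per rad: about 0.35 mm at 0.58, 1 mm at 0.8, 2.1 mm at 1.2 N m. Let go, the nut springs back a little and stays tight. It does not carry the dial round.
- oil_bottle: Small amber glass bottle of damper oil, 48 mm wide, 105 mm high, black cap, standing close beside the damper. Origin: centre of its underside. Leave it alone.
- moisture_dish: Small open aluminium dish, 56 mm wide, 22 mm high. Origin: centre of its underside. Leave it alone.
- screwdriver: Screwdriver with black handle, 170 mm long, lying on the bench along its own x. Leave it alone.
- spatula: Flat spatula with wooden handle, 190 mm long, lying on the bench along its own x. Leave it alone.
- sample_jar: White plastic sample jar, 60 mm wide, 85 mm high. Origin: centre of its underside. Leave it alone.
- beaker: Glass beaker, 72 mm wide, 95 mm high. Origin: centre of its underside. Leave it alone.
- flask: Conical glass flask, 84 mm wide, 124 mm high. Origin: centre of its underside. Leave it alone.

How it is judged:
On the way, in this order (a step that is already met when the one before it is completed fails the run):
1. the dial's index stands at the clip's nose while the lock nut is still slack (horizontal distance between dial_index and clip_tip below 0.0035 m and distance of washer_tab from where it was at the start of the episode below 0.0002 m), for 0.2 s.
2. the lock nut is tight (distance of washer_tab from where it was at the start of the episode above 0.00035 m), for 0.2 s.
At the end, for the whole second after the job is handed in: the dial's index stands within 3.5 mm (under half a division) of the clip's nose, and the lock nut is left tight: it has dragged the washer's tab by 0.35 mm or more (0.58 N m) and has not been turned back (play above -0.08 rad) (horizontal distance between dial_index and clip_tip below 0.0035 m and distance of washer_tab from where it was at the start of the episode above 0.00035 m and value of joint nut_play above -0.08 rad); the robot touches nothing.
It fails at once if the lock nut is overtightened (the washer's tab dragged over 2.1 mm, about 1.2 N m) (distance of washer_tab from where it was at the start of the episode above 0.0021 m).
It fails at once if a bystander is moved by more than 20 mm (distance of any of oil_bottle, moisture_dish, screwdriver, spatula, sample_jar, beaker, flask from where it was at the start of the episode above 0.02 m).
It also fails if it takes over 54 s, if anything falls off the work surface, if the arm or the gripper's body presses on something with over 40 N, if the wrist force passes 120 N, or if a joint passes its speed limit or range.

### The arm

A 6-joint arm with a two-finger parallel gripper is mounted at the origin on the work surface. World frame = base frame: x ahead of the robot, y to its left, z up, the work surface at z = 0. Lengths are in m, angles in rad, forces in N, time in s.
With the tool pointing down it reaches from about 0.35 to 0.975 m from the base axis. Payload 4.9 kg.
Tool frame: the origin (TCP) lies on the centre line of the jaws, within the pads' length; the fingertips stand 14 mm ahead of it and the grasp point (between the pads) lies 5 mm behind it; x points along the fingers, z is the direction in which the jaws open and shut, and the axes are right-handed (so a half turn about x gives the same grasp; the last joint's range is limited). The gripper opens to 85 mm and grips with 20 to 120 N. Pads are 22 mm wide; open, the fingers measure 114 mm over their backs; the gripper's body (76 mm by 85 mm) begins 54 mm behind the grasp point. The pads swing forward as they close: fully open they stand 13 mm farther back than shut.
Start: joints at [-1.285, 0.053, 1.613, -0, 1.476, -0.119], TCP at [0.246, -0.574, 0.214] pointing down, gripper open.
Joint ranges: [-3.01, 3.01], [-1.01, 2.22], [0.06, 2.58], [-1.02, 4.17], [0.09, 2.62], [-3.14, 3.14]. Speed limits (rad/s): [2.57, 2.57, 3.14, 3.14, 3.14, 3.14].

### API

Orientations are given as a rotation vector (axis times angle).
In Python, from station import ctrl gives the robot as it stands.
- The arm moves only by the tool move_arm, never from a script. Its argument "increments" is a list that holds one entry, the list of rows, each a list of 4 numbers: the shift along the tool's x, y, z in units of 25 cm (1.0 is 25 cm), then the turn about the tool's x in units of 90 degrees (1.0 is 90 degrees). A call has 1 to 20 rows; each row shifts and turns the commanded pose from where the row before left it, along the tool's axes as they then stand; what a row does not reach is not made up. A row lasts 1/12 s, in which the tool goes at most 41.7 mm and 7.16 degrees, less where a joint would pass 70% of its speed; a pose out of reach is approached as far as the arm can. A call with a number of a shift or a turn outside -1 to 1 is refused whole. A call with a gripper value outside its range is refused whole. "gripper" is the closure, from 0 (fully open) to 1 (shut), set as the call begins (left out, the last holds). The fingers move at their own pace and stop on an object; "squeeze" is the grip in N (left out, the last holds). Time passes only in rows, so rows that do not move let the fingers close. It gives the time, the measured TCP pose, the force and the opening at its end, in the units of the state.
- ctrl.get_obs(): the state, without advancing time (a new reading comes with each control period).
- ctrl.get_image(name): name is "scene" or "top" or "wrist"; returns a dict with "pixels" (384x512x3 uint8, red, green, blue), "depth" (384x512 float32, m along the optical axis (not along the pixel's ray), 0 where there is no reading), "K" (3x3 intrinsics, pixels), "extrinsics" (4x4, takes a point from camera to world coordinates); the wrist camera has in their place "tool_from_camera" (4x4, takes a point from camera to tool coordinates, whose origin is the TCP and whose axes are the tool frame's). Camera axes: x right, y up, looking along -z (the intrinsics and any distortion apply to the point x, -y, -z); pixel columns grow to the right and rows downward; lengths in m; the calibration is good to about 2 mm. The wrist camera is an equidistant fisheye: a pixel r from the principal point sees the ray r / f radians off the axis. A picture is of the moment at which its call begins: read the wrist's pose just before it.
- ctrl.finish_job(): hands the job in, once; it reports no verdict.
Trained networks look in the newest picture that a camera, given by its name, has taken for a name from the list of things; names that differ only in an ending like _2 or _b are one class to them, and where a whole thing is asked for, a point or a joint stands for the part that bears it (a point fixed in the world has none). Each returns a list of dicts, best first, with "score" (0 to 1); they miss things now and then, are a little off and sometimes report something else, mostly with a low value. They report only what shows in the picture. A call takes as long as a camera call.
- ctrl.trace(camera, target): "region" (384x512 bool, what is visible of it) and "pixel" ([row, column] in pixels, amid what is visible of it).
The state is a dict: "t": time; "q": joint angles; "dq": joint speeds; "effort": joint torques, N m; "tool_pos": TCP position; "tool_rot": TCP orientation; "contact_force": force on the tool from outside, world axes, zero at the start; "wrist_torque": the same for the moment, N m; "opening": finger opening in m.
Only numpy, scipy, OpenCV 4.12 (cv2) and the standard library are available. Lean on these libraries where they do the work, as an engineer would, in place of code of your own. Each camera call takes 0.05 s, during which the arm holds its last target. There are 200 camera calls.

## Working session

There is one attempt and no reset: what is moved stays moved. The work goes in short steps, Python scripts to look and compute and a tool call to move; the robot and the scene stay as the last step left them, time stands still between calls to the robot, and variables do not carry over. Pictures are saved under pics/ and viewed, about 8 in all and at most 12, crops included, and the job is handed in when it is done.

Besides the shell and the picture viewer there is one more tool, called after "Request:" by a JSON object that holds its "fn" and its "kwargs", one argument or row to a line. move_arm: Moves the arm, as the interface text tells. Shifts and turns lie within -1 to 1; 1 stands for 25 cm of shift or 90 degrees of turn. Its arguments: {"type":"object","properties":{"increments":{"type":"array","items":{"type":"array","items":{"type":"array","items":{"type":"number","minimum":-1,"maximum":1}}}},"gripper":{"type":"number"},"squeeze":{"type":"number"}},"required":["increments"]}

```bash
mkdir -p pics; cat > h.py <<'E'
import numpy as np,cv2
from station import ctrl
from scipy.spatial.transform import Rotation as R
def cloud(im):
    d=im["depth"];K=im["K"];v,u=np.mgrid[:384,:512]
    p=np.stack([(u-K[0,2])/K[0,0]*d,-(v-K[1,2])/K[1,1]*d,-d],-1)
    E=im["extrinsics"];return p@E[:3,:3].T+E[:3,3]
def save(n,px): cv2.imwrite("pics/"+n,px[:,:,::-1])
E
python3 - <<'E'
from h import *
o=ctrl.get_obs();print({k:np.round(v,3) for k,v in o.items()})
print(R.from_rotvec(o["tool_rot"]).as_matrix().round(3))
a=[]
for c in ["scene","top"]:
    im=ctrl.get_image(c);P=cloud(im);np.savez(c,P=P,px=im["pixels"],K=im["K"],E=im["extrinsics"]);a.append(im["pixels"])
    print(c,im["K"].round(1).tolist(),im["extrinsics"].round(3).tolist())
    for t in ["damper","dial_grip","dial_index","clip_tip","nut_grip","washer_tab","oil_bottle","beaker","flask","sample_jar"]:
        for r in ctrl.trace(c,t)[:2]:
            m=r["region"]&np.isfinite(P[...,2]);q=P[m]
            print(c,t,round(r["score"],2),np.round(r["pixel"]),m.sum(),np.median(q,0).round(3),q.min(0).round(3),q.max(0).round(3))
save("a_scene.png",a[0]);save("a_top.png",a[1])
E
```

```text
{'t': np.float64(0.0), 'q': array([-1.285,  0.053,  1.614, -0.   ,  1.476, -0.119]), 'dq': array([ 0.001,  0.002, -0.001,  0.001,  0.   ,  0.   ]), 'effort': array([ 1.0000e-03, -3.9368e+01, -3.7018e+01,  0.0000e+00,  7.0000e-03,
        0.0000e+00]), 'tool_pos': array([ 0.246, -0.574,  0.213]), 'tool_rot': array([ 0.907,  1.376, -0.905]), 'contact_force': array([-0.543, -0.468, -0.401]), 'wrist_torque': array([ 0.048,  0.027, -0.023]), 'opening': np.float64(0.085)}
[[-0.001  0.919  0.394]
 [ 0.002  0.394 -0.919]
 [-1.     0.    -0.002]]
scene [[445.2, 0.0, 252.7], [0.0, 445.2, 190.5], [0.0, 0.0, 1.0]] [[0.641, -0.614, 0.461, 1.148], [0.768, 0.506, -0.392, -0.456], [0.007, 0.605, 0.796, 1.13], [0.0, 0.0, 0.0, 1.0]]
scene damper 0.97 [200. 260.] 4321 [0.571 0.042 0.034] [ 0.447 -0.456 -0.008] [1.148 0.252 1.13 ]
scene dial_grip 0.66 [197. 240.] 490 [0.557 0.002 0.115] [ 0.492 -0.456  0.094] [1.148 0.058 1.13 ]
scene dial_index 0.95 [198. 240.] 460 [ 0.559 -0.001  0.109] [ 0.496 -0.456  0.094] [1.148 0.058 1.13 ]
scene dial_index 0.68 [186. 243.] 182 [0.546 0.011 0.154] [ 0.444 -0.456 
[... 1473 characters left out ...]
0.558 0.035 0.168]
top washer_tab 0.3 [206. 240.] 3744 [0.534 0.077 0.022] [ 0.313 -0.076 -0.001] [0.637 0.229 1.619]
top oil_bottle 0.76 [196. 305.] 194 [ 0.57  -0.134  0.075] [ 0.313 -0.159  0.017] [0.601 0.047 1.619]
top beaker 0.59 [219. 402.] 563 [ 0.501 -0.479  0.043] [ 0.313 -0.535 -0.007] [0.549 0.047 1.619]
top flask 0.95 [209.  98.] 501 [0.53  0.527 0.052] [0.313 0.047 0.001] [0.576 0.571 1.619]
top flask 0.74 [207. 168.] 317 [0.531 0.293 0.084] [ 0.506  0.267 -0.004] [0.56  0.339 0.096]
top sample_jar 0.69 [207. 168.] 341 [0.531 0.291 0.083] [ 0.506  0.266 -0.009] [0.578 0.323 0.096]
top sample_jar 0.49 [203. 254.] 124 [0.536 0.016 0.156] [ 0.519 -0.003  0.132] [0.558 0.035 0.168]
```

```bash
python3 - <<'E'
from h import *
s=np.load("scene.npz")["px"];t=np.load("top.npz")["px"]
c=lambda x,r,c0,n,k:cv2.resize(x[r:r+n,c0:c0+n],None,fx=k,fy=k,interpolation=cv2.INTER_CUBIC)
A=np.hstack([c(s,140,190,100,4),c(t,150,200,100,4)])
B=np.hstack([cv2.resize(s[:, 56:456],(400,384//2*2)),cv2.resize(t,(400,384))])[:200] if 0 else np.hstack([cv2.resize(s,(400,200)),cv2.resize(t,(400,200))])
save("b.png",np.vstack([A,B]))
P=np.load("top.npz")["P"]
for lo,hi in [(0.146,0.165),(0.122,0.137),(0.094,0.104)]:
    m=(P[...,2]>lo)&(P[...,2]<hi)&(abs(P[...,0]-.537)<.07)&(abs(P[...,1]-.016)<.065)
    q=P[m];print(lo,m.sum(),q.mean(0).round(4),q.min(0).round(4),q.max(0).round(4), cv2.minEnclosingCircle(q[:,:2].astype(np.float32)))
E
```

```text
0.146 125 [0.5383 0.0171 0.1573] [ 0.5195 -0.0022  0.1482] [0.5579 0.0375 0.1649] ((0.5386526584625244, 0.017327463254332542), 0.020576411858201027)
0.122 174 [0.536  0.018  0.1321] [ 0.5071 -0.0125  0.1243] [0.5703 0.0469 0.1369] ((0.5383527278900146, 0.01731325313448906), 0.03211129456758499)
0.094 498 [0.5354 0.0184 0.0993] [ 0.483  -0.0362  0.0941] [0.5932 0.0723 0.104 ] ((0.5401276350021362, 0.018801460042595863), 0.05763884633779526)
```

View pics/b.png

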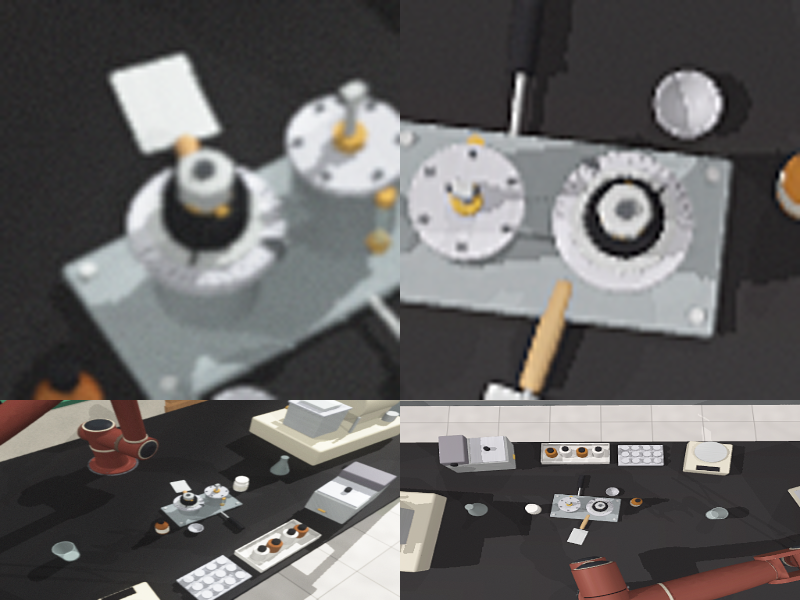

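Request:
{"fn": "move_arm", "kwargs": {
  "increments": [
    [[-0.02,0.111,-0.095,0],[-0.02,0.111,-0.095,0],[-0.02,0.111,-0.095,0],[-0.02,0.111,-0.095,0],[-0.02,0.111,-0.095,0],[-0.02,0.111,-0.095,0],[-0.02,0.111,-0.095,0],[-0.02,0.111,-0.095,0],[-0.02,0.111,-0.095,0],[-0.02,0.111,-0.095,0],[-0.02,0.111,-0.095,0],[-0.02,0.111,-0.095,0],[-0.02,0.111,-0.095,0],[-0.02,0.111,-0.095,0],[-0.02,0.111,-0.095,0],[-0.02,0.111,-0.095,0],[-0.02,0.111,-0.095,0],[-0.02,0.111,-0.095,0],[0,0,0,0],[0,0,0,0]]
  ],
  "gripper": 0
}}

```text
t: 2.77
tool_pos: [0.5373, 0.0167, 0.3044]
tool_rot: [0.903, 1.375, -0.904]
contact_force: [-0.4, 0.1, 1.3]
opening: 0.0852
```

```bash
cat >> h.py <<'E'
def wrist():
    o=ctrl.get_obs();im=ctrl.get_image("wrist")
    T=np.eye(4);T[:3,:3]=R.from_rotvec(o["tool_rot"]).as_matrix();T[:3,3]=o["tool_pos"]
    return o,im,T@im["tool_from_camera"]
def proj(im,E,p):
    p=np.atleast_2d(p);c=(p-E[:3,3])@E[:3,:3];x,y,z=c[:,0],-c[:,1],-c[:,2]
    th=np.arctan2(np.hypot(x,y),z);ph=np.arctan2(y,x);K=im["K"]
    return np.stack([K[0,2]+K[0,0]*th*np.cos(ph),K[1,2]+K[1,1]*th*np.sin(ph)],-1)
def rectify(im,E,z,c,half,n):
    g=np.linspace(-half,half,n);X,Y=np.meshgrid(g,g) # image: right=-y, up=+x
    pts=np.stack([c[0]-Y,c[1]-X,np.full_like(X,z)],-1).reshape(-1,3)
    uv=proj(im,E,pts).reshape(n,n,2).astype(np.float32)
    return cv2.remap(im["pixels"],uv[...,0],uv[...,1],cv2.INTER_CUBIC)
E
python3 - <<'E'
from h import *
o,im,E=wrist()
print(o["t"],o["tool_pos"],o["q"].round(3),E.round(3).tolist(),im["K"].tolist())
for t in ["dial_grip","dial_index","clip_tip","nut_grip","washer_tab"]:
    for r in ctrl.trace("wrist",t)[:2]: print(t,r["score"],r["pixel"],r["region"].sum())
c=(.5385,.0173)
save("c.png",np.hstack([cv2.resize(im["pixels"],(400,300)),cv2.resize(rectify(im,E,.102,c,.08,400),(400,300))])) if 0 else None
a=rectify(im,E,.102,c,.07,400);b=rectify(im,E,.142,c,.04,400)
save("c.png",np.vstack([np.hstack([a,b]),np.hstack([cv2.resize(im["pixels"],(267,200)),np.zeros((200,533,3),np.uint8)])]))
np.savez("w1",px=im["pixels"],d=im["depth"],E=E,K=im["K"])
E
```

```text
2.7667 [0.53731042 0.01670415 0.30441502] [-0.107 -0.195  1.7   -0.     1.637  1.055] [[0.397, 0.883, 0.251, 0.601], [-0.918, 0.381, 0.109, 0.045], [0.001, -0.274, 0.962, 0.463], [0.0, 0.0, 0.0, 1.0]] [[297.3186396354542, 0.0, 252.47844750137648], [0.0, 297.3186396354542, 189.94729594476127], [0.0, 0.0, 1.0]]
dial_grip 0.69 [151.6, 249.9] 2668
dial_grip 0.62 [211.2, 171.5] 1967
dial_index 0.73 [153.1, 250.4] 2639
clip_tip 0.7 [132.9, 221.0] 17190
nut_grip 0.83 [163.6, 255.0] 876
nut_grip 0.73 [130.7, 219.7] 17336
washer_tab 0.88 [162.8, 253.6] 930
```

View pics/c.png

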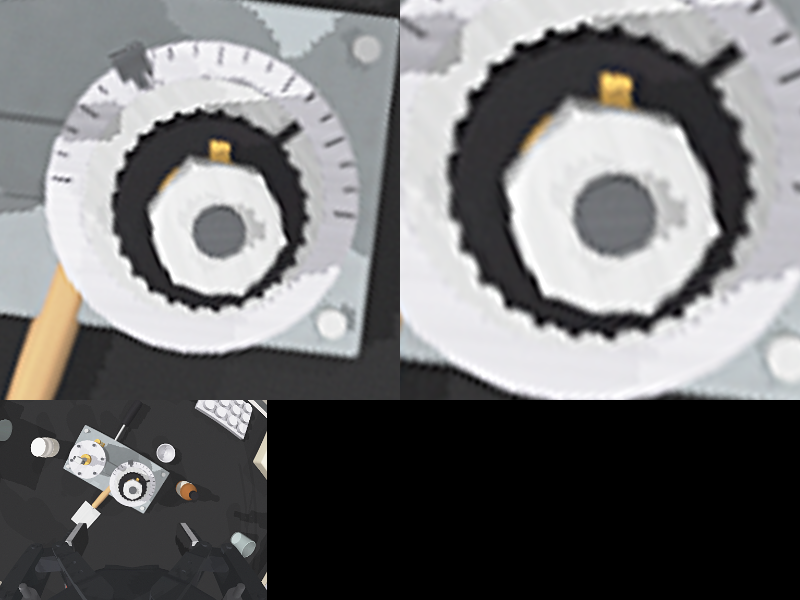

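Request:
{"fn": "move_arm", "kwargs": {
  "increments": [
    [[0.045,0.0064,0.0027,0.078],[0.045,0,0,0.078],[0.045,0,0,0.078],[0.045,0,0,0.078],[0.045,0,0,0.078],[0.045,0,0,0.078],[0.045,0,0,0.078],[0.045,0,0,0.078],[0.045,0,0,0.078],[0.045,0,0,0.078],[0.045,0,0,0.078],[0.03,0,0,0],[0.03,0,0,0],[0.03,0,0,0],[0.03,0,0,0],[0.03,0,0,0],[0.03,0,0,0],[0.03,0,0,0],[0.03,0,0,0],[0,0,0,0]]
  ]
}}

```text
t: 4.73
tool_pos: [0.5374, 0.0154, 0.1183]
tool_rot: [1.859, 0.606, -1.865]
contact_force: [-0.8, 0.6, 0.1]
opening: 0.0854
```

```bash
python3 - <<'E'
from h import *
o,im,E=wrist()
print(o["t"],o["tool_pos"],o["q"].round(3),o["wrist_torque"].round(3),o["contact_force"].round(1))
T=R.from_rotvec(o["tool_rot"]).as_matrix();print(T.round(3).tolist())
save("d.png",np.hstack([cv2.resize(im["pixels"][100:],(540,384)) if 0 else im["pixels"]]))
E
```

```text
4.7333 [0.53742579 0.01536255 0.11826191] [-0.11  -0.074  1.904  0.     1.316  2.404] [ 0.036 -0.024  0.023] [-0.8  0.6  0.1]
[[-0.003, 0.588, -0.809], [0.0, -0.809, -0.588], [-1.0, -0.002, 0.002]]
```

View pics/d.png

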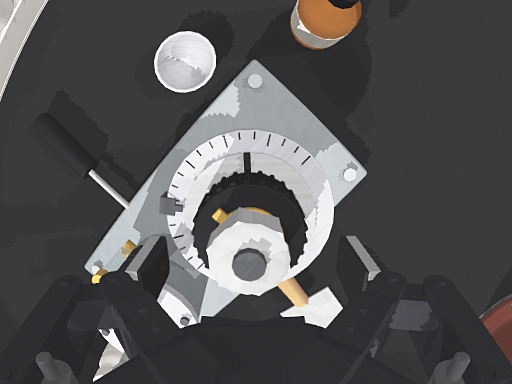

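Request:
{"fn": "move_arm", "kwargs": {
  "increments": [
    [[0,0,-0.006,0],[0,0,0,0],[0,0,0,0],[0,0,0,0],[0,0,0,0],[0,0,0,0],[0,0,0,0],[0,0,0,0]]
  ],
  "gripper": 0.6,
  "squeeze": 30
}}

```text
t: 5.45
tool_pos: [0.5399, 0.0157, 0.1213]
tool_rot: [1.861, 0.604, -1.862]
contact_force: [-4.1, -1.2, 5.0]
opening: 0.038
```

```bash
python3 - <<'E'
from h import *
o,im,E=wrist()
print(o["t"],o["tool_pos"],o["q"].round(3),o["wrist_torque"].round(3),o["contact_force"].round(1),o["opening"])
save("e.png",im["pixels"][90:])
E
```

```text
5.45 [0.53991416 0.01574283 0.12129776] [-1.080e-01 -7.400e-02  1.898e+00 -1.000e-03  1.318e+00  2.406e+00] [-0.265  0.602  0.013] [-4.1 -1.2  5. ] 0.038043165544694287
```

View pics/e.png

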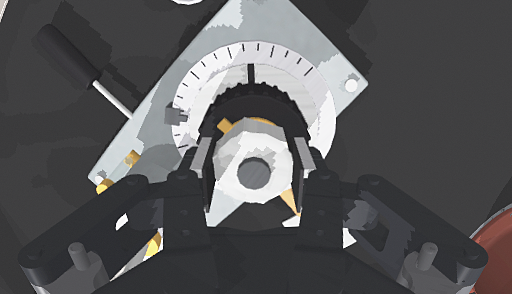

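Request:
{"fn": "move_arm", "kwargs": {
  "increments": [
    [[0,0,0,0],[0,0,0,0],[0,0,0,0],[0,0,0,0],[0,0,0,0],[0,0,0,0],[0,0,0,0],[0,0,0,0]]
  ],
  "gripper": 0
}}

```text
t: 6.17
tool_pos: [0.5399, 0.0161, 0.1204]
tool_rot: [1.862, 0.604, -1.862]
contact_force: [-0.4, 0.1, -0.6]
opening: 0.0856
```

```bash
cat >> h.py <<'E'
def wcloud(im,E):
    K=im["K"];v,u=np.mgrid[:384,:512];x=(u-K[0,2])/K[0,0];y=(v-K[1,2])/K[1,1];th=np.hypot(x,y)+1e-9
    d=im["depth"];s=np.tan(th)/th;p=np.stack([x*s*d,-y*s*d,-d],-1)
    return p@E[:3,:3].T+E[:3,3]
E
python3 - <<'E'
from h import *
o,im,E=wrist()
print(o["t"],o["tool_pos"],o["q"].round(3),o["wrist_torque"].round(3),o["contact_force"].round(1),o["opening"])
P=wcloud(im,E);T=R.from_rotvec(o["tool_rot"]).as_matrix()
L=(P-o["tool_pos"])@T   # tool coords
d=im["depth"]
for r in range(230,300,6): print(r,[tuple((L[r,c]*1000).round().astype(int)) if d[r,c]>0 else 0 for c in (130,140,150,160,345,355,365,375)])
m=(d>0)&(abs(L[...,1])<.014)&(abs(L[...,2])>.035)&(abs(L[...,2])<.06)&(L[...,0]<.03)
for s in (1,-1):
    k=m&(s*L[...,2]>0);print(s,k.sum(),np.percentile(L[k],[2,50,98],axis=0).round(4).tolist())
# dial top and nut top, axis
for lo,hi in [(.15,.159),(.129,.136),(.095,.100)]:
    k=(d>0)&(P[...,2]>lo)&(P[...,2]<hi)&(np.hypot(P[...,0]-.539,P[...,1]-.0167)<.06)
    q=P[k];print(lo,k.sum(),q.mean(0).round(4),cv2.minEnclosingCircle(q[:,:2].astype(np.float32)))
a=rectify(im,E,.103,(.539,.0167),.07,400)
save("f.png",np.hstack([a,cv2.resize(im["pixels"][100:],(400,222)) if 0 else cv2.resize(im["pixels"],(400,400))]))
E
```

```text
6.1667 [0.53987402 0.01611866 0.12041535] [-0.108 -0.073  1.899  0.     1.316  2.406] [ 0.018  0.017 -0.006] [-0.4  0.1 -0.6] 0.08562534216650897
230 [(np.int64(107), np.int64(-49), np.int64(-126)), (np.int64(106), np.int64(-49), np.int64(-115)), (np.int64(105), np.int64(-48), np.int64(-103)), (np.int64(105), np.int64(-48), np.int64(-92)), (np.int64(122), np.int64(-55), np.int64(98)), (np.int64(123), np.int64(-56), np.int64(110)), (np.int64(122), np.int64(-56), np.int64(122)), (np.int64(122), np.int64(-56), np.int64(134))]
236 [(np.int64(106), np.int64(-56), np.int64(-127)), (np.int64(105), np.int64(-55), np.int64(-115)), (np.int64(-35), np.int64(11), np.int64(-49)), (np.int64(-34), np.int64(11), np.int64(-44)), (np.int64(-34), np.int64(11), np.int64(44)), (np.int64(-34), np.int64(10), np.int64(49)), (np.int64(122), np.int64(-63), np.int64(123)), (np.int64(123), np.int64(-64), np.int64(136))]
242 [(np.int64(84), np.int64(-52), np.int64(-117)), (np.int64(106), np.int64(-62), np.int64(-116)), (np.int64(-40), np.int64(11), np.int64(-47)), (np.int64(-38), np.int64(10), np.int64(-43)), (n
[... 3263 characters left out ...]
64(14), np.int64(-61), np.int64(-68)), (np.int64(122), np.int64(-142), np.int64(110)), (np.int64(-90), np.int64(17), np.int64(30)), (np.int64(-90), np.int64(17), np.int64(34)), (np.int64(-89), np.int64(16), np.int64(37))]
1 7788 [[-0.1208, -0.0109, 0.0369], [-0.0806, 0.0063, 0.0505], [0.0243, 0.0127, 0.0598]]
-1 8044 [[-0.1208, -0.0109, -0.0598], [-0.0807, 0.0064, -0.0507], [0.0241, 0.0127, -0.0367]]
0.15 4511 [0.5406 0.0138 0.1556] ((0.543133020401001, 0.01095731183886528), 0.05546281486749649)
0.129 3907 [0.5464 0.0055 0.1307] ((0.5392828583717346, 0.015906769782304764), 0.03245946019887924)
0.095 7363 [0.5505 0.0019 0.0969] ((0.5407019257545471, 0.017154553905129433), 0.05784106254577637)
```

View pics/f.png

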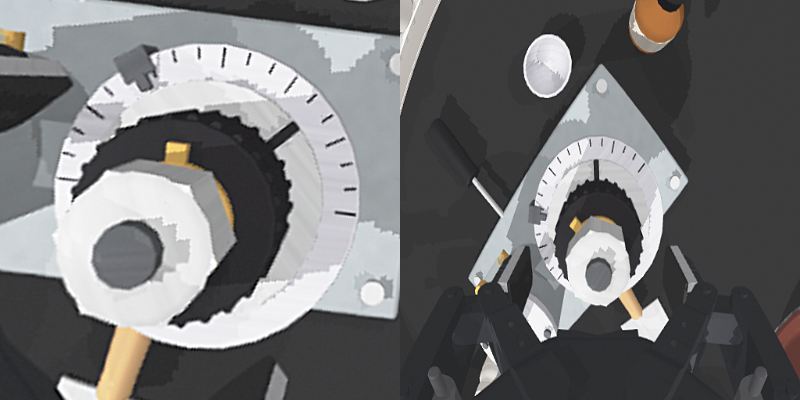

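```bash
python3 - <<'E'
from h import *
o,im,E=wrist()
P=wcloud(im,E);T=R.from_rotvec(o["tool_rot"]).as_matrix()
L=(P-o["tool_pos"])@T;d=im["depth"]
for s in (1,-1):
    k=(d>0)&(abs(L[...,1])<.02)&(s*L[...,2]>.034)&(s*L[...,2]<.065)&(L[...,0]<.0)
    q=L[k];print(s,np.sort(q[:,0])[-20:].round(3));i=np.argsort(q[:,0])[-8:];print(q[i].round(3).tolist(),np.argwhere(k)[i].tolist())
r=im["tool_from_camera"];print(r.round(4).tolist())
print(P[150:154,255],d[300,250],P[290,250])
E
```

```text
1 [-0.03  -0.03  -0.03  -0.03  -0.03  -0.03  -0.03  -0.03  -0.03  -0.029
 -0.029 -0.029 -0.029 -0.029 -0.029 -0.029 -0.029 -0.029 -0.028 -0.028]
[[-0.029, -0.007, 0.043], [-0.029, 0.003, 0.043], [-0.029, -0.002, 0.043], [-0.029, -0.007, 0.043], [-0.029, -0.003, 0.043], [-0.029, 0.007, 0.043], [-0.028, -0.001, 0.043], [-0.028, -0.009, 0.043]] [[263, 336], [246, 338], [255, 337], [264, 336], [257, 337], [238, 340], [253, 337], [266, 336]]
-1 [-0.03  -0.03  -0.03  -0.03  -0.03  -0.03  -0.03  -0.029 -0.029 -0.029
 -0.029 -0.029 -0.029 -0.029 -0.029 -0.029 -0.029 -0.028 -0.028 -0.027]
[[-0.029, 0.005, -0.043], [-0.029, -0.001, -0.042], [-0.029, 0.003, -0.043], [-0.029, -0.007, -0.043], [-0.029, -0.003, -0.043], [-0.028, 0.007, -0.043], [-0.028, -0.002, -0.043], [-0.027, -0.008, -0.043]] [[243, 166], [253, 168], [246, 167], [263, 169], [256, 168], [238, 165], [254, 168], [264, 169]]
[[-0.0001, 0.2732, -0.962, -0.1583], [-0.0004, 0.962, 0.2732, 0.0689], [1.0, 0.0004, -0.0, 0.0002], [0.0, 0.0, 0.0, 1.0]]
[[ 0.56356926 -0.01950803  0.0964916 ]
 [ 0.56321343 -0.0190171   0.09662499]
 [ 0.56279253 -0.01844654  0.09607294]
 [ 0.56270556 -0.0182855   0.09898331]] 0.32609883 [0.53049927 0.03084258 0.15612229]
```

Request:
{"fn": "move_arm", "kwargs": {
  "increments": [
    [[0.025,0,0,0],[0.025,0,0,0],[0.025,0,0,0],[0.025,0,0,0],[0.025,0,0,0],[0.02,0,0,0],[0,0,0,0],[0,0,0,0]]
  ]
}}

```text
t: 6.93
tool_pos: [0.5395, 0.0161, 0.0836]
tool_rot: [1.861, 0.605, -1.863]
contact_force: [0.5, 0.8, 0.8]
opening: 0.0854
```

Request:
{"fn": "move_arm", "kwargs": {
  "increments": [
    [[0,0,0,0],[0,0,0,0],[0,0,0,0],[0,0,0,0],[0,0,0,0],[0,0,0,0]]
  ],
  "gripper": 0.6,
  "squeeze": 30
}}

```text
t: 7.43
tool_pos: [0.5395, 0.0155, 0.085]
tool_rot: [1.86, 0.604, -1.863]
contact_force: [-4.9, -2.0, 5.2]
opening: 0.0613
```

```bash
python3 - <<'E'
from h import *
o,im,E=wrist()
print(o["t"],o["tool_pos"],o["q"].round(3),o["wrist_torque"].round(3),o["contact_force"].round(1),o["opening"])
P=wcloud(im,E);T=R.from_rotvec(o["tool_rot"]).as_matrix()
L=(P-o["tool_pos"])@T;d=im["depth"]
for s in (1,-1):
    k=(d>0)&(abs(L[...,1])<.012)&(s*L[...,2]>.03)&(s*L[...,2]<.05)&(L[...,0]<-.005)
    print(s,np.sort(L[k][:,0])[-20::4].round(3))
save("g.png",np.hstack([rectify(im,E,.103,(.5395,.016),.07,400),cv2.resize(im["pixels"],(400,400))]))
E
```

```text
7.4333 [0.53953765 0.0155316  0.08502245] [-1.080e-01 -3.300e-02  1.923e+00 -1.000e-03  1.252e+00  2.406e+00] [-0.376  0.632  0.027] [-4.9 -2.   5.2] 0.061286316438500306
1 [-0.011 -0.011 -0.011 -0.01  -0.01 ]
-1 [-0.011 -0.011 -0.011 -0.011 -0.01 ]
```

View pics/g.png

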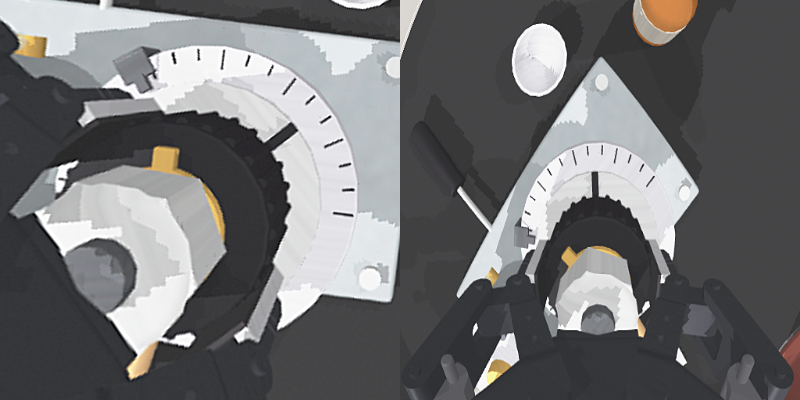

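Request:
{"fn": "move_arm", "kwargs": {
  "increments": [
    [[0,0,0,-0.06],[0,0,0,-0.06],[0,0,0,-0.06],[0,0,0,-0.06],[0,0,0,-0.06],[0,0,0,-0.06],[0,0,0,-0.06],[0,0,0,-0.06],[0,0,0,-0.06],[0,0,0,-0.06],[0,0,0,-0.06],[0,0,0,-0.06],[0,0,0,-0.06],[0,0,0,0],[0,0,0,0]]
  ]
}}

```text
t: 8.73
tool_pos: [0.5398, 0.0162, 0.085]
tool_rot: [1.0, 1.329, -1.0]
contact_force: [-4.8, 0.9, 5.7]
opening: 0.061
```

```bash
python3 - <<'E'
from h import *
o,im,E=wrist()
print(o["t"],o["tool_pos"],o["q"].round(3),o["wrist_torque"].round(3),o["contact_force"].round(1),o["opening"])
save("h.png",np.hstack([rectify(im,E,.103,(.5695,.03),.04,400),rectify(im,E,.103,(.5395,.016),.07,400)]))
E
```

```text
8.7333 [0.53980542 0.01618683 0.08503736] [-0.108 -0.033  1.923 -0.     1.251  1.183] [-0.026  0.649  0.088] [-4.8  0.9  5.7] 0.0610309656505125
```

View pics/h.png

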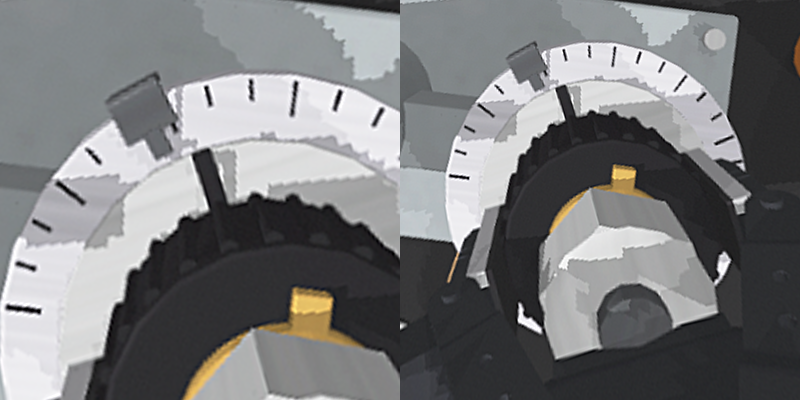

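Request:
{"fn": "move_arm", "kwargs": {
  "increments": [
    [[0,0,0,-0.04],[0,0,0,-0.04],[0,0,0,-0.033],[0,0,0,0],[0,0,0,0],[0,0,0,0]]
  ]
}}

```text
t: 9.28
tool_pos: [0.5398, 0.0163, 0.085]
tool_rot: [0.866, 1.392, -0.866]
contact_force: [-5.5, 1.7, 5.9]
opening: 0.0611
```

```bash
python3 - <<'E'
from h import *
o,im,E=wrist()
print(o["t"],o["tool_pos"],o["q"].round(3),o["wrist_torque"].round(3),o["contact_force"].round(1),o["opening"])
save("i.png",rectify(im,E,.103,(.5735,.035),.025,500))
E
```

```text
9.2833 [0.53978703 0.01625711 0.08504441] [-0.108 -0.033  1.923  0.     1.251  1.005] [-0.027  0.683  0.111] [-5.5  1.7  5.9] 0.061069392266892814
```

View pics/i.png

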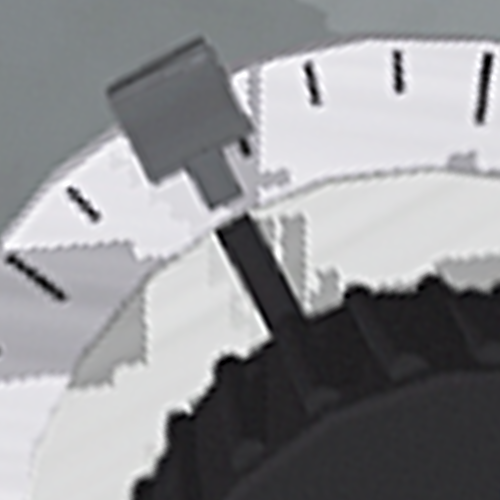

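Request:
{"fn": "move_arm", "kwargs": {
  "increments": [
    [[0,0,0,-0.016],[0,0,0,0],[0,0,0,0],[0,0,0,0],[0,0,0,0]]
  ]
}}

```text
t: 9.75
tool_pos: [0.5397, 0.0163, 0.085]
tool_rot: [0.847, 1.4, -0.847]
contact_force: [-4.3, 0.7, 5.9]
opening: 0.0609
```

Request:
{"fn": "move_arm", "kwargs": {
  "increments": [
    [[0,0,0,0],[0,0,0,0],[0,0,0,0],[0,0,0,0],[0,0,0,0],[-0.04,0,0,0],[-0.08,0,0,0],[-0.1,0,0,0],[-0.1,0,0,0],[-0.1,0,0,0],[-0.06,0,0,0],[0,0,0,0],[0,0,0,0]]
  ],
  "gripper": 0
}}

```text
t: 10.83
tool_pos: [0.5406, 0.016, 0.2056]
tool_rot: [0.846, 1.398, -0.844]
contact_force: [0.2, -0.2, -0.3]
opening: 0.0854
```

```bash
python3 - <<'E'
from h import *
o,im,E=wrist()
print(o["t"],o["tool_pos"],o["q"].round(3),o["wrist_torque"].round(3),o["contact_force"].round(1),o["opening"])
P=wcloud(im,E);d=im["depth"]
k=(d>0)&(P[...,2]>.1525)&(P[...,2]<.16)&(np.hypot(P[...,0]-.539,P[...,1]-.016)<.03)
q=P[k][:,:2];c=cv2.minEnclosingCircle(q.astype(np.float32));print(k.sum(),c)
for a in range(-90,90,5):
    n=np.array([np.cos(np.radians(a)),np.sin(np.radians(a))]);s=q@n;l,h=np.percentile(s,[.5,99.5]);print(a,round((h-l)*1e3,1),round((h+l)*500-n@[539,16],1),end=" | ")
a=rectify(im,E,.103,(.5395,.016),.06,400);b=rectify(im,E,.156,(.5395,.016),.03,400)
save("j.png",np.hstack([a,b]))
E
```

```text
10.8333 [0.54055098 0.01603508 0.20562836] [-0.108 -0.146  1.819  0.     1.465  0.978] [-0.024  0.012 -0.044] [ 0.2 -0.2 -0.3] 0.08540115185134604
1771 ((0.5390688180923462, 0.01617422141134739), 0.02071073092520237)
-90 37.9 -0.6 | -85 37.6 -0.6 | -80 37.4 -0.5 | -75 37.1 -0.5 | -70 37.1 -0.5 | -65 37.0 -0.3 | -60 37.7 -0.3 | -55 37.7 -0.3 | -50 37.9 -0.3 | -45 38.1 -0.2 | -40 38.2 -0.2 | -35 38.2 -0.1 | -30 38.1 -0.1 | -25 37.8 -0.2 | -20 37.4 -0.2 | -15 37.1 -0.1 | -10 36.9 0.0 | -5 37.1 -0.1 | 0 37.5 0.0 | 5 37.9 0.2 | 10 38.2 0.2 | 15 38.2 0.3 | 20 38.4 0.4 | 25 38.4 0.3 | 30 38.1 0.4 | 35 37.9 0.4 | 40 37.6 0.4 | 45 37.2 0.4 | 50 37.1 0.3 | 55 37.3 0.4 | 60 37.6 0.4 | 65 38.0 0.5 | 70 38.3 0.4 | 75 38.3 0.5 | 80 38.2 0.6 | 85 38.3 0.6 |
```

View pics/j.png

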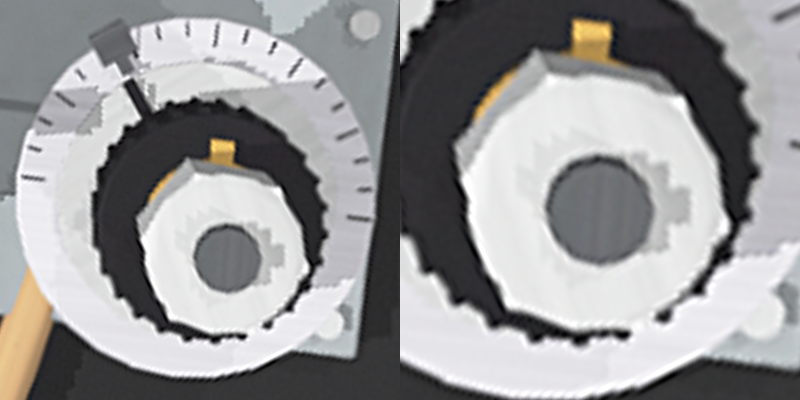

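Request:
{"fn": "move_arm", "kwargs": {
  "increments": [
    [[0.02,0,0,-0.072],[0.02,0,0,-0.072],[0.02,0,0,-0.072],[0.02,0,0,-0.072],[0.02,0,0,-0.072],[0.02,0,0,-0.072],[0.02,0,0,-0.072],[0.02,0,-0.006,-0.072],[0.03,0,0,0],[0.03,0,0,0],[0.03,0,0,0],[0.03,0,0,0],[0.02,0,0,0],[0.018,0,0,0],[0,0,0,0],[0,0,0,0],[0,0,0,0]]
  ]
}}

```text
t: 12.3
tool_pos: [0.5388, 0.0165, 0.1252]
tool_rot: [0.142, 1.565, -0.142]
contact_force: [0.4, -0.4, 0.1]
opening: 0.0856
```

Request:
{"fn": "move_arm", "kwargs": {
  "increments": [
    [[0,0,0,0],[0,0,0,0],[0,0,0,0],[0,0,0,0],[0,0,0,0],[0,0,0,0],[0,0,0,0],[0,0,0,0],[0,0,0,0],[0,0,0,0]]
  ],
  "gripper": 0.8,
  "squeeze": 80
}}

```text
t: 13.13
tool_pos: [0.539, 0.0164, 0.1254]
tool_rot: [0.142, 1.565, -0.142]
contact_force: [1.5, -1.4, 3.8]
opening: 0.0341
```

```bash
python3 - <<'E'
from h import *
o,im,E=wrist()
print(o["t"],o["tool_pos"],o["q"].round(3),o["wrist_torque"].round(3),o["contact_force"].round(1),o["opening"])
save("k.png",np.hstack([rectify(im,E,.103,(.5395,.016),.06,400),cv2.resize(im["pixels"][70:370,106:406],(400,400))]))
np.save("k0.npy",im["pixels"])
E
```

```text
13.1333 [0.53898285 0.01644663 0.12536933] [-0.108 -0.081  1.898 -0.     1.324  0.074] [-0.036 -0.09  -0.053] [ 1.5 -1.4  3.8] 0.03412111094313746
```

View pics/k.png

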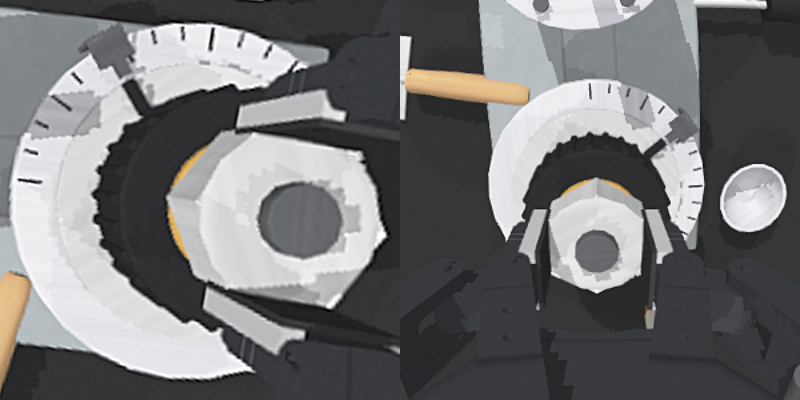

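Request:
{"fn": "move_arm", "kwargs": {
  "increments": [
    [[0,0,0,0.03],[0,0,0,0.03],[0,0,0,0.03],[0,0,0,0.03],[0,0,0,0.03],[0,0,0,0],[0,0,0,0],[0,0,0,0]]
  ]
}}

```text
t: 13.85
tool_pos: [0.539, 0.0165, 0.1254]
tool_rot: [0.326, 1.545, -0.326]
contact_force: [2.3, 0.3, 5.1]
opening: 0.0339
```

```bash
cat > t.py <<'E'
from h import *
o=ctrl.get_obs();print(round(o["t"],2),o["tool_pos"].round(4),"jaw",np.degrees(o["q"][0]-o["q"][5]).round(2),"tau",o["wrist_torque"].round(3),o["contact_force"].round(1),o["opening"].round(4),o["effort"][5].round(3))
E
python3 t.py
```

```text
Traceback (most recent call last):
  File "t.py", line 2, in <module>
    o=ctrl.get_obs();print(round(o["t"],2),o["tool_pos"].round(4),"jaw",np.degrees(o["q"][0]-o["q"][5]).round(2),"tau",o["wrist_torque"].round(3),o["contact_force"].round(1),o["opening"].round(4),o["effort"][5].round(3))
                                                                                                                                                                              ^^^^^^^^^^^^^^^^^^
AttributeError: 'float' object has no attribute 'round'
```

```bash
sed -i 's/o\["opening"\].round(4)/round(o["opening"],4)/' t.py; python3 t.py
```

```text
13.85 [0.539  0.0165 0.1254] jaw -23.8 tau [-0.005 -0.167  0.014] [2.3 0.3 5.1] 0.0339 -0.016
```

Request:
{"fn": "move_arm", "kwargs": {
  "increments": [
    [[0,0,0,0.026],[0,0,0,0.026],[0,0,0,0.026],[0,0,0,0],[0,0,0,0]]
  ]
}}

```text
t: 14.27
tool_pos: [0.5391, 0.0165, 0.1254]
tool_rot: [0.422, 1.528, -0.421]
contact_force: [2.0, -1.5, 5.1]
opening: 0.0341
```

```bash
python3 t.py
```

```text
14.27 [0.5391 0.0165 0.1254] jaw -30.83 tau [ 0.028 -0.23  -0.013] [ 2.  -1.5  5.1] 0.0341 0.021
```

Request:
{"fn": "move_arm", "kwargs": {
  "increments": [
    [[0,0,0,0.026],[0,0,0,0.026],[0,0,0,0.026],[0,0,0,0],[0,0,0,0]]
  ]
}}

```text
t: 14.68
tool_pos: [0.5391, 0.0164, 0.1254]
tool_rot: [0.517, 1.506, -0.517]
contact_force: [2.3, -0.4, 5.3]
opening: 0.0338
```

```bash
python3 t.py
```

```text
14.68 [0.5391 0.0164 0.1254] jaw -37.85 tau [-0.031 -0.182  0.028] [ 2.3 -0.4  5.3] 0.0338 0.021
```

Request:
{"fn": "move_arm", "kwargs": {
  "increments": [
    [[0,0,0,0.026],[0,0,0,0.026],[0,0,0,0.026],[0,0,0,0],[0,0,0,0]]
  ]
}}

```text
t: 15.1
tool_pos: [0.5391, 0.0164, 0.1254]
tool_rot: [0.611, 1.481, -0.61]
contact_force: [2.5, -0.7, 5.5]
opening: 0.0339
```

```bash
python3 t.py
```

```text
15.1 [0.5391 0.0164 0.1254] jaw -44.76 tau [ 0.024 -0.271  0.565] [ 2.5 -0.7  5.5] 0.0339 0.595
```

Request:
{"fn": "move_arm", "kwargs": {
  "increments": [
    [[0,0,0,0.014],[0,0,0,0.014],[0,0,0,0],[0,0,0,0]]
  ]
}}

```text
t: 15.43
tool_pos: [0.5391, 0.0165, 0.1254]
tool_rot: [0.644, 1.471, -0.644]
contact_force: [2.2, -0.6, 5.4]
opening: 0.0342
```

```bash
python3 t.py
```

```text
15.43 [0.5391 0.0165 0.1254] jaw -47.24 tau [ 0.029 -0.268  0.771] [ 2.2 -0.6  5.4] 0.0342 0.772
```

Request:
{"fn": "move_arm", "kwargs": {
  "increments": [
    [[0,0,0,0.004],[0,0,0,0],[0,0,0,0],[0,0,0,0]]
  ]
}}

```text
t: 15.77
tool_pos: [0.5391, 0.0164, 0.1254]
tool_rot: [0.649, 1.47, -0.649]
contact_force: [2.1, -0.9, 5.1]
opening: 0.0343
```

```bash
python3 t.py
```

```text
15.77 [0.5391 0.0164 0.1254] jaw -47.59 tau [-0.035 -0.267  0.854] [ 2.1 -0.9  5.1] 0.0343 0.802
```

Request:
{"fn": "move_arm", "kwargs": {
  "increments": [
    [[0,0,0,0],[0,0,0,0],[0,0,0,0],[0,0,0,0],[0,0,0,0],[0,0,0,0],[0,0,0,0],[0,0,0,0],[-0.04,0,0,0],[-0.08,0,0,0],[-0.1,0,0,0],[-0.08,0,0,0],[0,0,0,0],[0,0,0,0]]
  ],
  "gripper": 0
}}

```text
t: 16.93
tool_pos: [0.5395, 0.0164, 0.202]
tool_rot: [0.653, 1.467, -0.651]
contact_force: [-0.6, 1.1, -0.7]
opening: 0.0852
```

```bash
python3 t.py; python3 - <<'E'
from h import *
o,im,E=wrist()
save("l.png",np.hstack([rectify(im,E,.103,(.5395,.016),.06,400),rectify(im,E,.103,(.5735,.035),.025,400)]))
E
```

```text
16.93 [0.5395 0.0164 0.202 ] jaw -47.81 tau [-0.051  0.011  0.011] [-0.6  1.1 -0.7] 0.0852 -0.0
```

View pics/l.png

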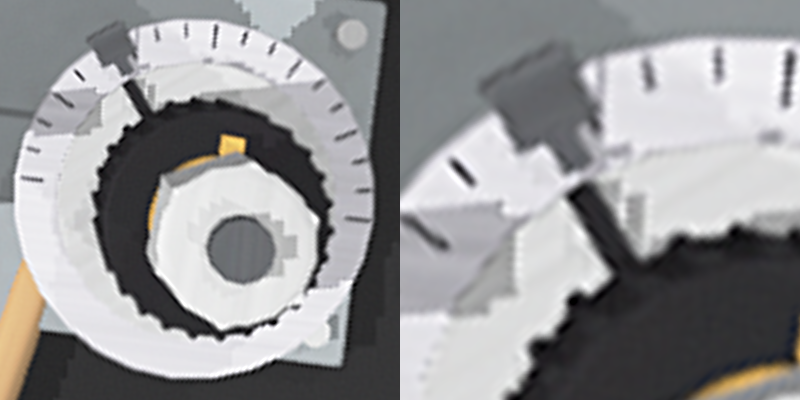

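```bash
python3 -c "
from h import *
print(ctrl.finish_job())"
```

```text
the job is handed in; nothing more can be done
None
```

I set the dial to the clip, tightened the lock nut to about 0.8 N m, let go and handed the job in at about 17 s. The hand-in gives no verdict.

- **Dial:** I turned it about 82° anticlockwise. In the last picture, taken after I let go of the nut, the index rib faces the clip's nose, with a sideways offset of roughly 1 mm or less (limit 3.5 mm).
- **Nut:** I gripped it by its flats and turned it clockwise about 37° in all. It bit after roughly 30°. Just before I let go, the wrist torque read 0.85 N m and the last joint 0.80 N m. These two differ slightly, but both lie between 0.58 and 1.2 N m.
- **Not checked:** I did not measure how far the washer tab was dragged, because a finger hid it during tightening. The nut's tightness rests on the torque readings alone.
- **After release:** The gripper is open above the unit with near-zero force readings. I did not approach any of the other things on the bench, but I took no final position check of them.
- **Problem on the way:** With the gripper open, the fingertips stood about 29 mm behind the TCP, not ahead of it as described. My first attempt on the dial therefore closed lightly on the slack nut. I opened, measured the offset by depth and lowered the gripper before gripping the dial.

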